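Reject the empty sample tin in the seed laboratory

TASK

One of the three identical sealed sample tins was closed empty and weighs less than half as much as the others. Find it by its weight and stand it upright in the wire reject basket on the spring scale, setting it down gently rather than letting it fall in. Leave the two full tins standing where they were at the start, and do not shift the phone or the steel dish.

Things in the scene. Friction and masses are not known exactly. Their poses are not given: they have to be found in the camera images.
- tin1: sealed rectangular aluminium sample tin standing upright, 72 (its x) x 50 (its y) x 110 mm tall, flat sides up to 100 mm, then a lid 64 x 42 mm, 10 mm high; origin at the centre of its underside, z up. The three tins look the same: two are full (530 to 740 g), one was closed empty (180 to 260 g), and which one differs from start to start. It does not give in the grip
- tin2: as tin1: another of the three like tins, 72 x 50 x 110 mm, origin at the centre of its underside
- tin3: as tin1: another of the three like tins, 72 x 50 x 110 mm, origin at the centre of its underside
- scale: white spring scale standing fixed on the table, left or right of the tins, housing 170 (x) x 150 (y) x 50 mm high, under the basket; origin at the centre of its underside
- basket_floor (a point): centre of the top of the floor of the steel wire reject basket, which rides on the scale, 92 mm above the table when empty. The basket is open at the top, 168 (x) x 140 (y) mm outside, walls 4 mm thick and 50 mm high above this floor; its axes are the scale's, z up
- basket (a joint): how far the basket has sunk on the scale's spring, in m: 0 empty, growing by 3.9 mm for each 100 g put in (a spring of 250 N/m), stop at 36 mm
- tray: wooden sorting tray with pink seeds, fixed on the table on the other side of the tins from the scale, 200 (x) x 160 (y) x 60 mm high; origin at the centre of its underside; not part of the job
- phone: black telephone lying loose on the table at the far left or far right, 74 (x) x 150 (y) x 9 mm; origin at the centre of its underside; leave it alone
- dish: empty steel dish standing loose on the table at the far left or far right, 90 mm across, 22 mm high; origin at the centre of its underside; leave it alone
There are look-alikes about, which are no part of the job. What is shaped like the tin3 but brown is not meant. There is more than one size of the scale; the one meant has the size given above.

How it is judged:
By the outcome, as a careful person would: the job done as asked, in the order asked, and still so for the second after the job is handed in, with the robot touching nothing.
It also fails if it takes over 72 s, if anything falls off the work surface, if the arm or the gripper's body presses on something with over 40 N, if the wrist force passes 120 N, or if a joint passes its speed limit or range.

ROBOT

A 6-joint arm with a two-finger parallel gripper is mounted at the origin on the work surface. World frame = base frame: x ahead of the robot, y to its left, z up, the work surface at z = 0. Lengths are in m, angles in rad, forces in N, time in s.
With the tool pointing down it reaches from about 0.35 to 0.925 m from the base axis. Payload 6.4 kg.
Tool frame: the origin (TCP) lies at the very end of the fingers, on their centre line; the grasp point (between the pads) lies 19 mm behind it; z points along the fingers, y is the line along which they close (so a half turn about z gives the same grasp; the last joint's range is limited). The gripper opens to 94 mm and grips with 3 to 60 N. Pads are 16 mm wide; open, the fingers measure 119 mm over their backs; the gripper's body (75 mm by 177 mm) begins 78 mm behind the grasp point.
Start: joints at [1.049, 0.245, 1.558, -0, 1.339, -0.174], TCP at [0.222, 0.611, 0.173] pointing down, gripper open.
Joint ranges: [-3.13, 3.13], [-1.02, 2.26], [0.13, 2.54], [-0.95, 4.09], [0.21, 2.88], [-2.74, 2.74]. Speed limits (rad/s): [2.57, 2.57, 3.14, 3.14, 3.14, 3.14].

INTERFACE

Orientations are given as a unit quaternion [w, x, y, z].
In Python, from workcell import ctrl gives the robot as it stands. Calls block until the motion is done:
- ctrl.move_to(position, orientation): joint-space move of the TCP to a pose.
- ctrl.servo_line(position, rot=None, speed=0.15, until_force=None): straight line of the TCP; rot=None keeps the orientation; speed is the mean speed in m/s. With until_force (N) it stops when the force on the tool has changed by that much, and returns True; else False.
- ctrl.move_j(angles): joint-space move.
- ctrl.set_gripper(opening, effort=None): finger opening in m; effort is the grip in N (None keeps the last); returns when the fingers have stopped.
- ctrl.dwell(seconds).
- ctrl.inverse_kinematics(position, orientation): joint angles nearest the present ones, or None.
- ctrl.grab_frame(name): name is "scene" or "top" or "wrist"; returns (picture, depth): 384x512x3 uint8, red, green, blue; 384x512 float32, m along the optical axis (not along the pixel's ray), 0 where there is no reading.
- ctrl.calibration(name): a dict with "mtx" (3x3 intrinsics, pixels), "world_to_cam" (4x4, takes a point from world to camera coordinates). Camera axes: x right, y down, z forward; pixel columns grow to the right and rows downward; lengths in m; the calibration is good to about 2 mm. A picture is of the moment at which its call begins: read the wrist's pose just before it. calibration takes no time and is no camera call; for the wrist camera it gives the pose at the moment of the call.
A pose or a line that the arm cannot do raises ctrl.PlanningError and nothing moves.
- ctrl.finish_job(): hands the job in; it is judged then, once.
Readings, each from a call of its own:
- ctrl.read_time(): time.
- ctrl.read_joint_pos(): joint angles.
- ctrl.read_qvel(): joint speeds.
- ctrl.read_joint_efforts(): joint torques, N m.
- ctrl.read_tool_pos(): TCP position.
- ctrl.read_orientation(): TCP orientation.
- ctrl.read_contact_force(): force on the tool from outside, world axes, zero at the start.
- ctrl.read_ft_torque(): the same for the moment, N m.
- ctrl.read_grip_width(): finger opening in m.
- ctrl.read_gripper_force(): force on a finger pad.
Only numpy, scipy, OpenCV 4.12 (cv2) and the standard library are available. Lean on these libraries where they do the work, as an engineer would, in place of code of your own. Each camera call takes 0.05 s, during which the arm holds its last target. There are 200 camera calls.

## Working session

There is one attempt and no reset: what is moved stays moved. The work goes in short steps, each a Python script; the robot and the scene stay as the last script left them, time stands still between calls to the robot, and variables do not carry over. Pictures are saved under pics/ and viewed, at most 10 in all, crops included, and the job is handed in when it is done.

```bash
mkdir -p pics; ls; cat > h.py <<'E'
import numpy as np, cv2
from workcell import ctrl
def cloud(name):
    c=ctrl.calibration(name); im,d=ctrl.grab_frame(name)
    K=np.array(c["mtx"]); T=np.linalg.inv(np.array(c["world_to_cam"]))
    v,u=np.mgrid[:d.shape[0],:d.shape[1]]
    P=np.stack([(u-K[0,2])*d/K[0,0],(v-K[1,2])*d/K[1,1],d,np.ones_like(d)],-1)@T.T
    P[d==0]=np.nan
    return im,d,P[...,:3]
E
python3 - <<'E'
from h import *
for n in("scene","top"):
    im,d,P=cloud(n); np.savez(f"{n}.npz",im=im,P=P)
    cv2.imwrite(f"pics/{n}.png",cv2.resize(im[...,::-1],(800,600)))
print(ctrl.read_time(), ctrl.read_orientation())
E
```

```text
pics
0.1 [-2.92698400e-04  1.73031651e-01  9.84915909e-01 -7.84257829e-04]
```

View pics/top.png

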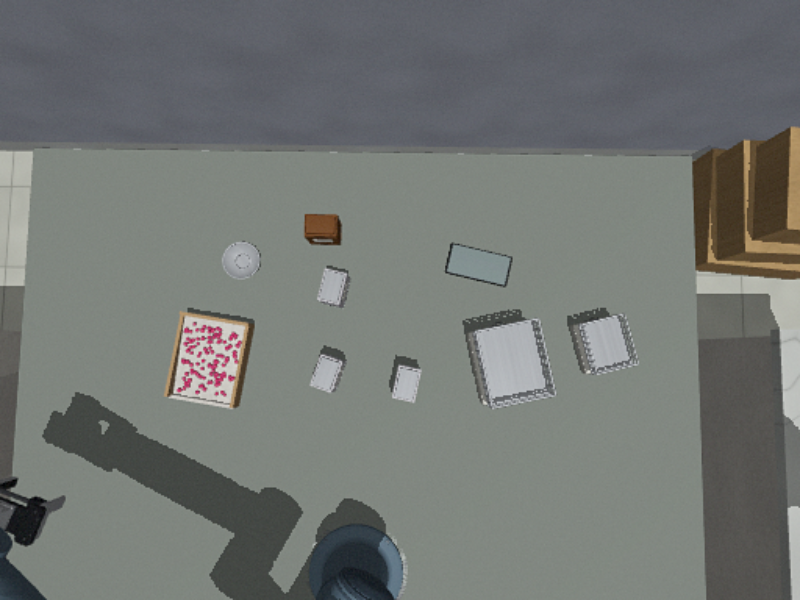

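View pics/scene.png

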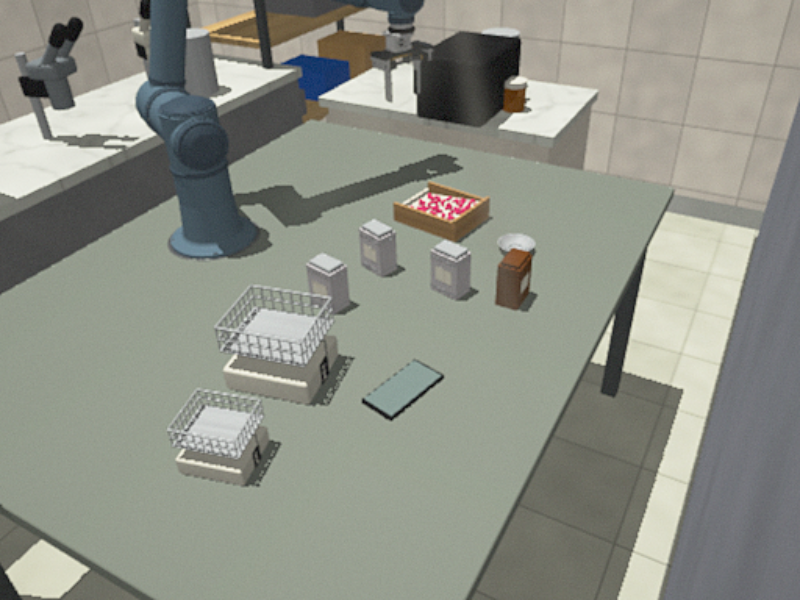

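The top view shows three silver tins at (333,286), (326,369) and (405,382), and a brown look-alike at (322,228), which is excluded. There are two scales, at (510,362) and (603,343). The larger probably fits 170x150, so I'll measure both and make one crop.

```bash
python3 - <<'E'
from h import *
z=np.load("top.npz"); im,P=z["im"],z["P"]; Z=P[...,2]
def comps(lo,hi,minn,close=0):
    m=((Z>lo)&(Z<hi)).astype(np.uint8)
    if close: m=cv2.morphologyEx(m,cv2.MORPH_CLOSE,np.ones((close,close)))
    m[300:,:60]=0
    n,l,s,c=cv2.connectedComponentsWithStats(m)
    for i in range(1,n):
        k=(l==i)&(Z>lo)&(Z<hi)
        if k.sum()<minn: continue
        r=cv2.minAreaRect(P[k][:,:2].astype(np.float32))
        print("px",np.round(c[i]*800/512),"n",k.sum(),"ctr",np.round(r[0],4),"size",np.round(r[1],3),"ang",round(r[2],1),"z",np.round(np.median(Z[k]),4), im[k].mean(0).astype(int))
print("tins");comps(.103,.118,40)
print("floor");comps(.07,.1,150)
print("rims");comps(.122,.16,60,7)
print("low");comps(.004,.07,80)
big=cv2.resize(im[180:270,190:420,::-1],(800,313),interpolation=cv2.INTER_CUBIC)
cv2.imwrite("pics/crop.png",big)
E
```

```text
tins
px [61. 18.] n 201 ctr [1.2462 0.6813] size [0.29  0.007] ang 89.9 z 0.1106 [ 94  97 104]
px [394.  23.] n 812 ctr [ 1.2476 -0.0743] size [0.01  1.216] ang 0.0 z 0.1107 [ 95  98 105]
px [735.  27.] n 195 ctr [ 1.2473 -0.8437] size [0.307 0.007] ang 89.7 z 0.1105 [ 94  97 104]
px [320. 224.] n 223 ctr [0.7819 0.085 ] size [0.068 0.046] ang 88.1 z 0.1092 [114  73  42]
px [331. 286.] n 229 ctr [0.6447 0.0577] size [0.045 0.066] ang 73.4 z 0.109 [168 171 175]
px [325. 373.] n 239 ctr [0.4532 0.0656] size [0.045 0.07 ] ang 70.4 z 0.1092 [172 175 179]
px [406. 383.] n 241 ctr [ 0.433  -0.1062] size [0.047 0.069] ang 75.3 z 0.1089 [177 180 184]
px [355. 564.] n 73 ctr [ 0.0486 -0.0029] size [0.119 0.039] ang 84.8 z 0.11 [35 43 49]
floor
px [397.  29.] n 2343 ctr [ 1.2474 -0.0835] size [0.01  1.865] ang 0.0 z 0.0851 [ 94  97 104]
px [513. 362.] n 1776 ctr [ 0.481  -0.3429] size [0.163 0.13 ] ang 12.0 z 0.0911 [168 171 175]
px [357. 561.] n 161 ctr [ 0.0427 -0.0043] size [0.134 0.055] ang 81.8 z 0.0851 [35 44 51]
rims
px [393.  15.] n 3173 ctr [ 1.2471 -0.0881] size [1.797 0.01 ] ang 90.
[... 438 characters left out ...]
 [0.09  0.087] ang 86.8 z 0.0129 [156 159 163]
px [478. 264.] n 740 ctr [ 0.7126 -0.2766] size [0.15  0.083] ang 77.8 z 0.0086 [119 131 131]
px [208. 360.] n 2682 ctr [0.479  0.3524] size [0.183 0.212] ang 80.1 z 0.0358 [176 147 144]
px [601. 344.] n 1007 ctr [ 0.523 -0.553] size [0.13  0.103] ang 14.7 z 0.0615 [148 151 153]
px [790. 369.] n 326 ctr [ 0.467  -1.0062] size [0.047 0.192] ang 87.4 z 0.0059 [186 188 185]
px [476. 367.] n 199 ctr [ 0.4667 -0.2643] size [0.167 0.018] ang 11.9 z 0.0459 [107 108 103]
px [793. 467.] n 103 ctr [ 0.2464 -1.0023] size [0.033 0.086] ang 87.5 z 0.0061 [110 113 110]
px [357. 554.] n 1285 ctr [ 0.0287 -0.0002] size [0.213 0.16 ] ang 88.4 z 0.0126 [58 71 80]
```

View pics/crop.png

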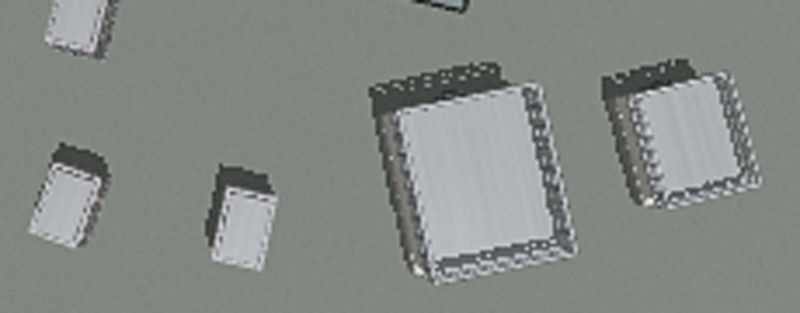

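The larger scale is confirmed: its rim measures 168x141 mm and its floor is at 91 mm. The smaller one's floor is at about 62 mm. The three silver tins have lids at 109 mm. I'll hover over the first tin and refine its position with the wrist camera.

```bash
cat >> h.py <<'E'
from scipy.spatial.transform import Rotation as R
TINS=dict(A=(.6447,.0577,73.4),B=(.4532,.0656,70.4),C=(.433,-.1062,75.3))
def down(deg):
    """tool-down quaternion, closing line at angle deg in the world; the half turn needing less joint travel"""
    best=None
    for a in np.radians([deg,deg+180]):
        m=np.array([[-np.sin(a),np.cos(a),0],[np.cos(a),np.sin(a),0],[0,0,-1]]).T
        q=R.from_matrix(m).as_quat()[[3,0,1,2]]
        j=ctrl.inverse_kinematics([.5,-.1,.2],q)
        if j is None: continue
        c=abs(j[5])
        if best is None or c<best[0]: best=(c,q)
    return best[1]
def refine(xy):
    """lid rectangle nearest xy from the wrist camera: centre, angle of the short side"""
    im,d,P=cloud("wrist")
    m=((P[...,2]>.104)&(P[...,2]<.117)&(np.hypot(P[...,0]-xy[0],P[...,1]-xy[1])<.06))
    m=cv2.morphologyEx(m.astype(np.uint8),cv2.MORPH_OPEN,np.ones((3,3)))>0
    (c,s,a)=cv2.minAreaRect(P[m][:,:2].astype(np.float32))
    if s[0]>s[1]: a+=90
    print("lid",np.round(c,4),np.round(s,4),round(a,1),"n",m.sum(),"z",np.median(P[m][:,2]))
    return im,c,(a+90)%180-90
E
python3 - <<'E'
from h import *
x,y,a=TINS["B"]
ctrl.move_to([x,y,.26],down(a))
im,c,a=refine((x,y)); cv2.imwrite("pics/w1.png",im[...,::-1])
print(ctrl.read_time(),ctrl.read_tool_pos(),ctrl.read_joint_pos(),ctrl.read_contact_force())
E
```

```text
lid [0.4515 0.0652] [0.0411 0.0645] 71.2 n 1512 z 0.10984593177602844
2.3 [0.45316795 0.06608065 0.25991585] [-1.03708166e-01 -2.87928916e-01  1.92489974e+00  1.23894459e-04
  1.50486453e+00  1.80800268e+00] [-0.28307989 -0.30903987 -0.57339722]
```

View pics/w1.png

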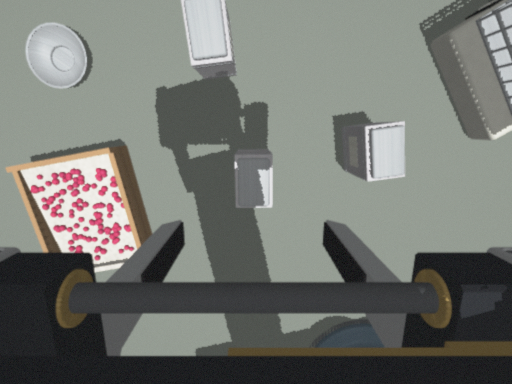

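The wrist view shows tin B's lid at (253,179), between the open fingers. It measures 41x64 mm, which matches. Next I'll grip it, lift it slightly and weigh it.

```bash
cat >> h.py <<'E'
def weigh(k):
    x,y,a=TINS[k]; q=down(a)
    if np.hypot(*(ctrl.read_tool_pos()[:2]-[x,y]))>.01: ctrl.move_to([x,y,.26],q)
    _,(x,y),a=refine((x,y)); q=down(a)
    ctrl.move_to([x,y,.20],q); ctrl.servo_line([x,y,.060],speed=.12)
    ctrl.set_gripper(.03,40); ctrl.dwell(.2)
    print("grip",ctrl.read_grip_width(),ctrl.read_gripper_force())
    ctrl.servo_line([x,y,.067],speed=.03); ctrl.dwell(.4)
    p=ctrl.read_tool_pos(); f1=ctrl.read_contact_force()
    print(k,"force",np.round(f1,2),"z",p[2],"t",ctrl.read_time())
    return x,y,a,q
def putback(x,y):
    ctrl.servo_line([x,y,.060],speed=.03); ctrl.dwell(.2)
    ctrl.set_gripper(.09); ctrl.servo_line([x,y,.20],speed=.2)
    f=ctrl.read_contact_force(); print("empty",np.round(f,2),"t",ctrl.read_time())
E
python3 - <<'E'
from h import *
print(weigh("B"), ctrl.read_grip_width())
E
```

```text
lid [0.4516 0.0653] [0.0412 0.0643] 71.2 n 1519 z 0.10983684738030064
grip 0.04954908842808595 40.00064581632614
B force [-0.17  0.5  -5.12] z 0.06691108328111954 t 5.7583
(0.4515601694583893, 0.06528005003929138, 71.1781997680664, array([ 0.        ,  0.98654107, -0.16351365,  0.        ])) 0.04924090529778402
```

```bash
python3 - <<'E'
from h import *
putback(.45156,.06528)
refine((.45156,.06528))
weigh("C")
E
```

```text
empty [-0.4   0.53 -0.13] t 7.975
lid [0.4519 0.0641] [0.042 0.063] 71.0 n 2154 z 0.10983705839990163
lid [ 0.4311 -0.1106] [0.042  0.0639] 78.1 n 1532 z 0.10990477506301219
grip 0.04957671802966962 40.006672739982605
C force [ 0.6  -0.2  -5.61] z 0.06691152688908703 t 12.1917
```

```bash
python3 - <<'E'
from h import *
p=ctrl.read_tool_pos(); 
putback(.4311,-.1106)
refine((.4311,-.1106))
print(weigh("A"))
E
```

```text
empty [-0.41  0.06 -0.33] t 14.4083
lid [ 0.4315 -0.1113] [0.0419 0.0632] 78.6 n 2153 z 0.1098563886922333
lid [0.6421 0.0561] [0.042  0.0641] 77.4 n 1525 z 0.10983950202390874
grip 0.04955794369169802 39.99082624912262
A force [ 0.43 -0.15 -2.3 ] z 0.06686358111901612 t 18.9417
(0.6420629024505615, 0.05614432692527771, 77.37728881835938, array([ 0.        ,  0.99393919, -0.1099313 ,  0.        ]))
```

Tin A weighs about 2 N against about 5 N for the others, so it's the empty one. I'll carry it to the basket.

```bash
python3 - <<'E'
from h import *
ctrl.servo_line([.642,.056,.32],speed=.2)
bx,by=.4811,-.3371
q=down(102)
ctrl.move_to([bx,by,.32],q)
ctrl.servo_line([bx,by,.165],speed=.12); ctrl.dwell(.3)
print(ctrl.read_contact_force(),ctrl.read_grip_width(),ctrl.read_time())
im,_=ctrl.grab_frame("scene"); cv2.imwrite("pics/s2.png",cv2.resize(im[150:270,90:250,::-1],(800,600)))
for z in (.156,.153,.150,.148,.146,.144):
    ctrl.servo_line([bx,by,z],speed=.02); ctrl.dwell(.3)
    f=ctrl.read_contact_force()[2]; print(z,round(f,2))
    if f>-.4: break
print(ctrl.read_time())
E
```

```text
[ 0.30881267 -0.07034358 -2.88535388] 0.04936650715058191 23.6667
0.156 -2.22
0.153 -2.24
0.15 -1.48
0.148 -1.06
0.146 -0.69
0.144 0.37
27.4667
```

View pics/s2.png

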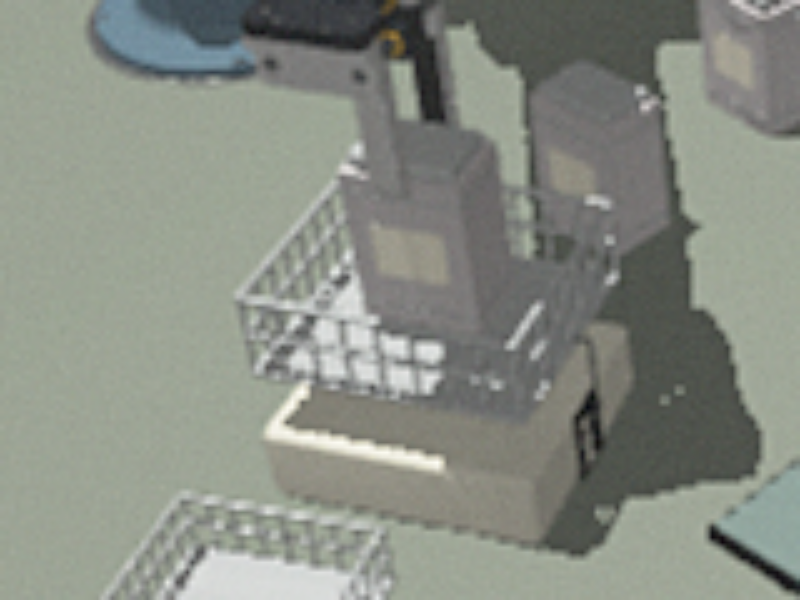

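The tin is inside the basket, centred, and the spring now carries its weight. I'll release it and retreat.

```bash
python3 - <<'E'
from h import *
bx,by=.4811,-.3371
ctrl.set_gripper(.09); ctrl.servo_line([bx,by,.34],speed=.12)
ctrl.move_to([.40,.25,.35],ctrl.read_orientation())
ctrl.dwell(.5)
im,d,P=cloud("top"); Z=P[...,2]
for n,(x,y,lo,hi) in dict(A=(bx,by,.175,.21),B=(.4516,.0653,.104,.117),C=(.4311,-.1106,.104,.117),phone=(.7126,-.2766,.004,.02)).items():
    k=(Z>lo)&(Z<hi)&(np.hypot(P[...,0]-x,P[...,1]-y)<.1)
    if k.sum(): r=cv2.minAreaRect(P[k][:,:2].astype(np.float32)); print(n,k.sum(),np.round(r[0],4),np.round(r[1],3),round(r[2],1),np.median(Z[k]))
im,_=ctrl.grab_frame("scene"); cv2.imwrite("pics/s3.png",cv2.resize(im[100:320,90:383,::-1],(800,600)))
print(ctrl.read_time())
E
```

```text
A 363 [ 0.4828 -0.3341] [0.072 0.051] 12.1 0.19066225560562766
B 232 [0.4535 0.0672] [0.042 0.063] 71.2 0.1089801771913852
C 236 [ 0.4314 -0.1096] [0.044 0.067] 76.6 0.10883634557621569
phone 829 [ 0.7085 -0.2789] [0.188 0.172] 3.2 0.008325883612068985
32.7583
```

View pics/s3.png

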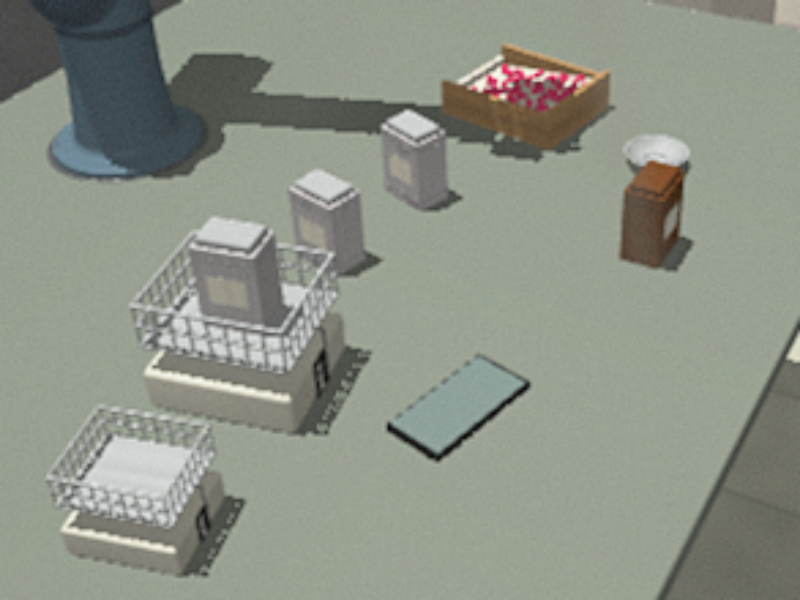

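The tin stands upright at (235,270) in the basket of the larger scale. Tins B and C stand in place, and the phone and dish look undisturbed.

```bash
python3 -c "
from workcell import ctrl
print(ctrl.finish_job())"
```

```text
the job is handed in; nothing more can be done
None
```

The empty tin (about 2 N, against about 5 N for the full ones) stands upright in the reject basket of the 170 x 150 mm scale; the full tins are within about 1 mm of where they started, the arm never went near the phone or dish, and the job was handed in at about 33 s.

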